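# Hang the slotted counter sign on the display stand's pin

### The arm

A 6-joint arm with a two-finger parallel gripper is mounted at the origin on the work surface. World frame = base frame: x ahead of the robot, y to its left, z up, the work surface at z = 0. Lengths are in m, angles in degrees, forces in N, time in s.
With the tool pointing down it reaches from about 0.325 to 0.85 m from the base axis. Payload 15.5 kg.
Tool frame: the origin (TCP) lies at the very end of the fingers, on their centre line; the grasp point (between the pads) lies arm.grip_depth behind it (arm.grip_depth is the distance from the TCP to the grasp point, in m); z points along the fingers, y is the line along which they close (so a half turn about z gives the same grasp; the last joint's range is limited). The gripper opens to 91 mm and grips with 3 to 60 N. Pads are 32 mm wide; open, the fingers measure 118 mm over their backs; the gripper's body (76 mm by 178 mm) begins 60 mm behind the grasp point.
Start: joints at [60.819, 28.281, 77.091, -0, 74.628, -5.472], TCP at [0.251, 0.572, 0.214] pointing down, gripper open.
Joint ranges: [-166.48, 166.48], [-47.26, 123.95], [12.59, 153.08], [-70.14, 250.14], [6.76, 159.57], [-176.63, 176.63]. Speed limits (degrees/s): [108.29, 108.29, 147.25, 172.46, 172.46, 172.46].

### API

Orientations are given as a 3x3 rotation matrix whose columns are the frame's x, y, z axes.
In Python, from rig import arm gives the robot as it stands. Calls block until the motion is done:
- arm.move_to(position, orientation): joint-space move of the TCP to a pose.
- arm.move_l(position, orientation=None, feed=0.15): straight line of the TCP; orientation=None keeps the orientation; feed is the mean speed in m/s.
- arm.move_joints(angles): joint-space move.
- arm.grip(opening): finger opening in m; the grip force is fixed at half the most; returns when the fingers have stopped.
- arm.sleep(seconds).
- arm.solve_ik(position, orientation): joint angles nearest the present ones, or None.
- arm.snapshot(name): name is "side" or "top"; returns the picture (384x512x3 uint8, red, green, blue); there is no depth.
- arm.get_calibration(name): a dict with "intrinsics" (3x3 intrinsics, pixels), "k1" (the pictures are not rectified: a ray, as slopes to the right and down, at radius r is drawn at 1 + k1 r^2 times it, then the intrinsics apply), "cam_to_world" (4x4, takes a point from camera to world coordinates). Camera axes: x right, y down, z forward; pixel columns grow to the right and rows downward; lengths in m; the calibration is good to about 2 mm. A picture is of the moment at which its call begins. get_calibration takes no time and is no camera call.
A pose or a line that the arm cannot do raises arm.Unreachable and nothing moves.
- arm.sign_off(): hands the job in; it is judged then, once.
Readings, each from a call of its own:
- arm.current_t(): time.
- arm.current_joint_positions(): joint angles.
- arm.current_dq(): joint speeds.
- arm.current_tau(): joint torques, N m.
- arm.current_ee_pos(): TCP position.
- arm.current_tool_rot(): TCP orientation.
- arm.current_force(): force on the tool from outside, world axes, zero at the start.
- arm.current_torque(): the same for the moment, N m.
- arm.current_width(): finger opening in m.
- arm.current_grasp_force(): force on a finger pad.
Only numpy, scipy, OpenCV 4.12 (cv2) and the standard library are available. Lean on these libraries where they do the work, as an engineer would, in place of code of your own. Each camera call takes 0.05 s, during which the arm holds its last target. There are 200 camera calls.

### The job

Lift the yellow slotted sign out of its wooden holder and hang it on the steel pin of the counter display stand: feel for the pin's height, slide the slot sideways over the pin between red head and collar to its closed end, then lower it until the pin is fully home in the top of the notch, and only then let go so that it hangs upright from the pin alone. Do it gently: never press the sign or gripper against the stand with more than about 20 N, and do not drop the sign. Leave the green sign and the blue card carton where they are.

Things in the scene. Friction and masses are not known exactly. Their poses are not given: they have to be found in the camera images.
- sign: Loose yellow T-shaped sign, 0.11 to 0.21 kg, 7 mm thick (x), 150 high (z); 130 wide (y) above z = 95 mm, below that y = -32 to 40. Origin: bottom edge under the grip, 12 mm above the counter at the start, in a holder's groove 10 mm wide, 35 deep. Slot: level channel z = 95 to 110, open at the +y side, closed end y = -6.5; there a notch leads up, y = -6.5 to 6.5, to z = 124.
- sign_grip (a point): Centre of the sign's black grip block, 14 thick (x) x 40 wide (y) x 42 high, top of the sign; at (0, 0, 170 mm) in the sign's frame, same axes. Pinch it from above across its thickness (x).
- lip (a point): Underside of the outer part of the lip above the slot's channel, at (0, 53, 110 mm) in the sign's frame. The lip runs out to y = 65 mm, the part below the channel only to y = 40 mm: so the lip can first be laid on the pin from above here, then the sign slid along its own +y, pin under the lip, to the channel's closed end.
- slot_seat (a point): Where the pin's axis lies when home in the top of the notch: at (0, 0, 119 mm) in the sign's frame, same axes.
- stand: Fixed display stand: base 150 x 130 x 10 mm, aluminium post 20 mm square, top z = 214 mm, black clamp block 34 x 34 x 26 mm on it. Origin on the counter under the post. From the block a pin points along the stand's +x at y = 0; its height is clamped anew each time, axis 180 to 205 mm above the counter, unreported; it does not shift. The sign hangs with its x along the stand's x.
- below_pin (a point): On the stand, at (50, 0, 10 mm) in its frame: straight below the middle of the bare steel pin (10 mm diameter, x = 43 to 57 mm), where the sign goes. Behind it a dark collar, 20 mm diameter, x = 16 to 43 mm; before it a red head, 20 mm diameter, x = 57 to 63 mm.
- plain_sign: Loose green sign without a slot, otherwise the same outline (7 mm thick, 130 wide, 150 high, black grip block on top to z = 191 mm), in the other wooden holder; origin at its bottom edge under the grip. Leave it alone.
- deck_carton: Loose dark blue card carton, 65 (x) x 90 (y) x 140 mm, origin under its centre. Leave it alone.
Things that resemble listed ones, but are neither listed nor needed, are in the scene too. Of the things like the sign, leave any that is pink; of the rest the larger one is meant.

How it is judged:
By the outcome, as a careful person would: the job done as asked, in the order asked, and still so for the second after the job is handed in, with the robot touching nothing.
It also fails if it takes over 67 s, if anything falls off the work surface, if the arm or the gripper's body presses on something with over 40 N, if the wrist force passes 120 N, or if a joint passes its speed limit or range.

## Working session

There is one attempt and no reset: what is moved stays moved. The work goes in short steps, each a Python script; the robot and the scene stay as the last script left them, time stands still between calls to the robot, and variables do not carry over. Pictures are saved under pics/ and viewed, at most 10 in all, crops included, and the job is handed in when it is done.

```bash
mkdir -p pics; ls
python3 - <<'E'
from rig import arm
import cv2,numpy as np
for n in("side","top"):
    im=arm.snapshot(n); cv2.imwrite(f"pics/{n}0.png",cv2.resize(im[:,:,::-1],(800,600),interpolation=cv2.INTER_CUBIC)); np.save(f"pics/{n}0.npy",im)
    c=arm.get_calibration(n); print(n,c)
print(arm.grip_depth,arm.current_t(),arm.current_tool_rot())
E
```

```text
pics
side {'intrinsics': array([[377.92103886,   0.        , 259.1597435 ],
       [  0.        , 377.92103886, 188.15459135],
       [  0.        ,   0.        ,   1.        ]]), 'k1': -0.07150988369405362, 'cam_to_world': array([[ 0.91258489, -0.26820926,  0.30863023,  0.1222911 ],
       [-0.40869035, -0.57489616,  0.70884879, -0.73877609],
       [-0.01268948, -0.77301889, -0.63425608,  0.81815702],
       [ 0.        ,  0.        ,  0.        ,  1.        ]])}
top {'intrinsics': array([[372.40542718,   0.        , 254.05889856],
       [  0.        , 372.40542718, 192.24888445],
       [  0.        ,   0.        ,   1.        ]]), 'k1': 0.0055408749873735955, 'cam_to_world': array([[-0.02168556, -0.98980094,  0.14079717,  0.32399987],
       [-0.99923085,  0.02606021,  0.02930134,  0.018945  ],
       [-0.0326717 , -0.14005346, -0.98960476,  1.22517664],
       [ 0.        ,  0.        ,  0.        ,  1.        ]])}
0.0188 0.1 [[-9.15599639e-01  4.02090842e-01 -5.05304604e-04]
 [ 4.02091146e-01  9.15599219e-01 -8.83490803e-04]
 [ 1.07412940e-04 -1.01210237e-03 -9.99999482e-01]]
```

View pics/side0.png

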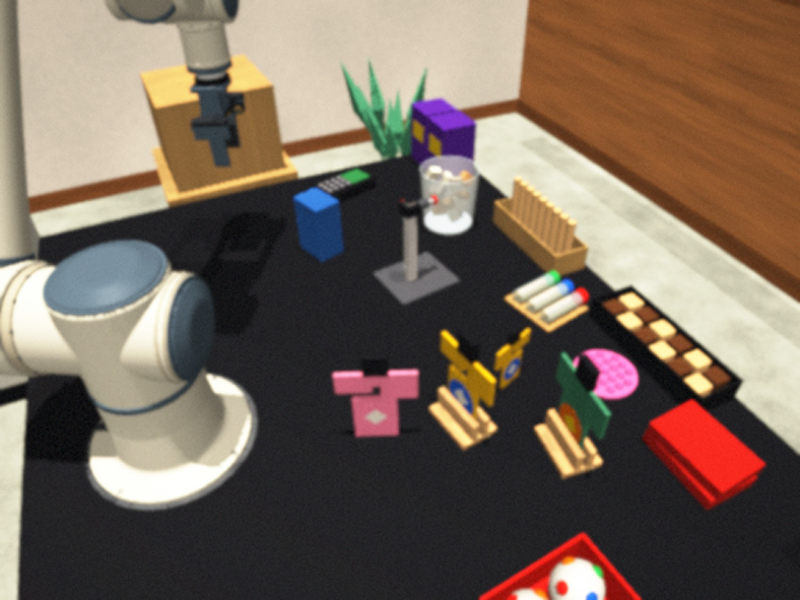

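View pics/top0.png

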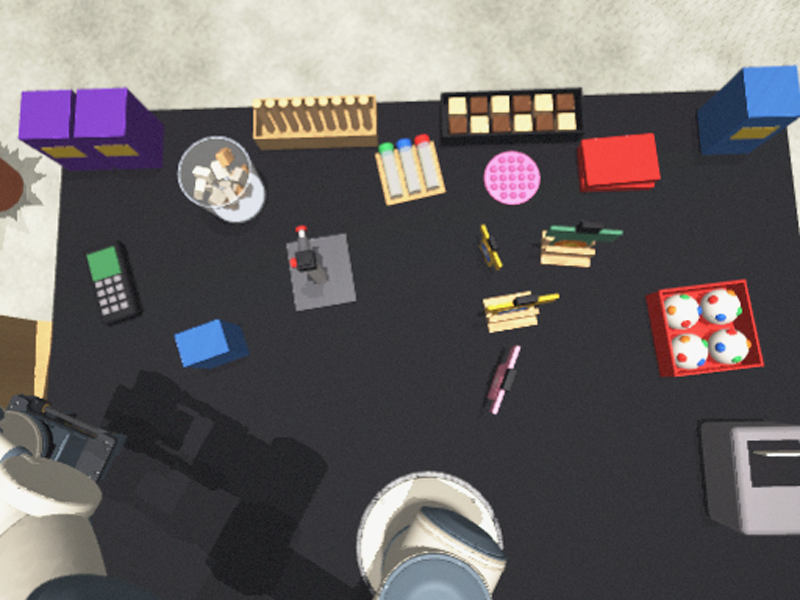

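The side view shows the yellow sign in its holder at about (465,365), with the smaller yellow, pink and green ones nearby. The stand is at (410,240). In the top view the sign's grip is at (525,300), the clamp block at (306,260) and the red head at (302,232). I'll enlarge both areas.

Run:
```python
import cv2,numpy as np
s=np.load("pics/side0.npy")[:,:,::-1];t=np.load("pics/top0.npy")[:,:,::-1]
def crop(im,x,y,w,h,k): return cv2.resize(im[y:y+h,x:x+w],(w*k,h*k),interpolation=cv2.INTER_CUBIC)
# side: sign  x270-340,y200-290 ; stand x235-305,y115-195 ; scale 6... 
a=np.hstack([crop(s,270,200,66,90,6),crop(s,236,110,66,90,6)])
b=np.hstack([crop(t,300,175,66,50,6),crop(t,178,140,66,60,6)[:300]])
cv2.imwrite("pics/a.png",a);cv2.imwrite("pics/b.png",b);print(a.shape,b.shape)
```

```text
(540, 792, 3) (300, 792, 3)
```

View pics/a.png

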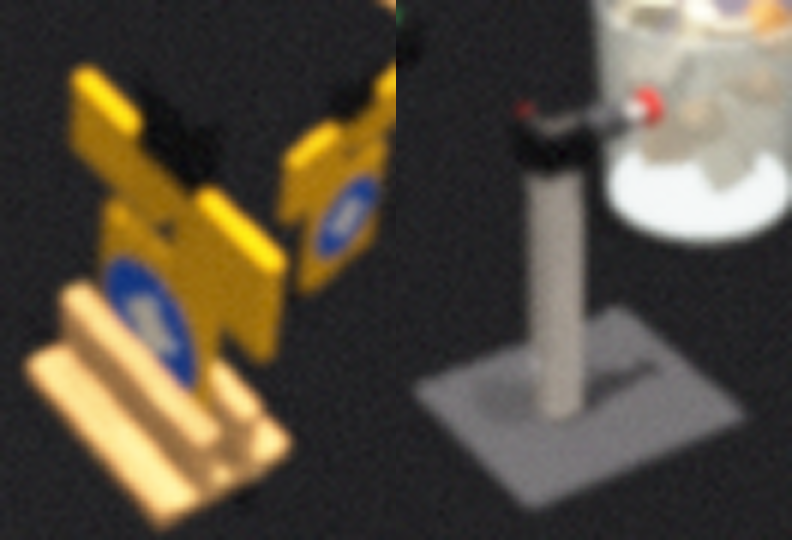

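View pics/b.png

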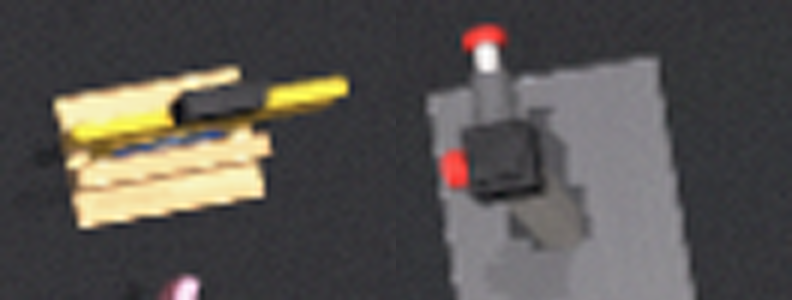

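The sign's open slot side (+y) is at the left end in the top view, roughly world +y. The stand's pin points along roughly world +x. Next I fit both poses from keypoints seen in both views.

```bash
cat > h.py <<'E'
import numpy as np,cv2
from scipy.optimize import least_squares
from rig import arm
C={n:arm.get_calibration(n) for n in("side","top")}
def proj(n,P):
    c=C[n];T=np.linalg.inv(c["cam_to_world"])
    p=np.atleast_2d(P)@T[:3,:3].T+T[:3,3]
    s=p[:,:2]/p[:,2:];s=s*(1+c["k1"]*(s**2).sum(1,keepdims=True))
    return s@c["intrinsics"][:2,:2].T+c["intrinsics"][:2,2]
def Rz(a): return np.array([[np.cos(a),-np.sin(a),0],[np.sin(a),np.cos(a),0],[0,0,1]])
def W(p,z,L): return np.asarray(L)@Rz(p[2]).T+[p[0],p[1],z]
def down(yaw_close):  # tool z down, tool y along angle yaw_close
    y=np.array([np.cos(yaw_close),np.sin(yaw_close),0]);z=np.array([0,0,-1.]);return np.column_stack([np.cross(y,z),y,z])
E
python3 - <<'E'
from h import *
cs=lambda u,v,x0,y0:((u+.5)/6-.5+x0,(v+.5)/6-.5+y0)
S=lambda u,v:cs(u,v,270,200); SS=lambda u,v:cs(u-396,v,236,110)
T=lambda u,v:cs(u,v,300,175); TS=lambda u,v:cs(u-396,v,178,140)
F=lambda u,v:(u/1.5625,v/1.5625)
# sign
ob=[("side",(0,.065,.150),S(86,70)),("side",(0,-.065,.150),S(275,266)),("side",(-.0035,-.065,.095),S(265,362)),
("top",(0,.065,.150),T(73,132)),("top",(0,-.065,.150),T(348,87)),("top",(0,0,.191),T(218,100))]
def fit(ob,f,p0,pr):
    def r(p): return np.concatenate([proj(n,f(p,l))[0]-np.array(px) for n,l,px in ob])
    s=least_squares(r,p0,loss="soft_l1");print(pr,s.x.round(4),"yaw",np.degrees(s.x[2]));print(r(s.x).reshape(-1,2).round(1).tolist());return s.x
ps=fit(ob,lambda p,l:W(p,.012,[l]),[.35,-.1,0.],"sign")
# stand: p=x,y,yaw,h,ox,oy ; ('b' base corners, 'h' pin-height relative)
def f(p,l):
    k,*v=l;v=np.array(v,float)
    if k=="b":v=v+[p[4],p[5],0]
    if k=="h":v=v+[0,0,p[3]]
    return W(p,0,[v])
a,b=.075,.065
ob=[("side",("b",-a,b,.01),SS(413,388)),("side",("b",a,b,.01),SS(618,305)),("side",("b",a,-b,.01),SS(746,415)),("side",("b",-a,-b,.01),SS(533,510)),
("top",("b",a,b,.01),TS(427,96)),("top",("b",a,-b,.01),TS(658,56)),("top",("b",-a,b,.01),F(295,310)),("top",("b",-a,-b,.01),F(356,301)),
("side",("h",.0615,0,0),SS(650,107)),("top",("h",.060,0,.008),TS(485,40)),("top",("h",.050,0,.005),TS(486,60)),("side",("p",-.01,-.01,.01),SS(541,408)),("side",("p",.01,-.01,.01),SS(583,412))]
p=fit(ob,f,[.45,.18,0,.19,0,0],"stand")
np.save("fit.npy",np.r_[ps,p])
E
```

```text
sign [ 0.4683 -0.1811  0.1371] yaw 7.856310371197576
[[-0.5, 0.2], [-0.1, -0.5], [-1.4, -0.4], [0.7, -0.4], [-0.2, -0.2], [1.7, -0.8]]
stand [ 0.5491  0.215   0.1439  0.1891  0.0146 -0.0013] yaw 8.244062285266974
[[-0.5, -0.5], [0.5, -0.1], [0.1, -0.4], [-0.9, -1.0], [0.4, -0.3], [-0.0, -0.1], [0.6, 0.5], [0.3, -0.3], [-0.5, 0.2], [-0.4, -0.3], [0.2, -0.0], [1.4, 2.1], [-0.8, -0.5]]
```

The fit is consistent: residuals are about 1 px or less, and the pin height of 0.189 is in range. Now for the grasp and lift.

```bash
cat >> h.py <<'E'
fitv=np.load("fit.npy");sign,stand=fitv[:3],fitv[3:]
GD=arm.grip_depth
def st(): print("t",round(arm.current_t(),2),"p",arm.current_ee_pos().round(4),"F",np.round(arm.current_force(),2),"M",np.round(arm.current_torque(),2),"w",round(arm.current_width(),4),"g",np.round(arm.current_grasp_force(),1),flush=True)
E
python3 - <<'E'
from h import *
for z in (.214,.240,stand[3]+.013):
    q=proj("top",W(stand,z,[[.017*i,.017*j,0] for i,j in((1,1),(1,-1),(-1,-1),(-1,1))]));print(z,((q-[178,140]+.5)*6-.5+[396,0]).round().tolist())
R=min((down(sign[2]+k*np.pi) for k in(0,1)),key=lambda R:9 if (q:=arm.solve_ik([*sign[:2],.3],R)) is None else abs(q[5])) 
R=min((down(sign[2]+k*np.pi) for k in(0,1)),key=lambda R:abs(arm.solve_ik([*sign[:2],.3],R)[5]))
np.save("R.npy",R)
print(arm.solve_ik([*sign[:2],.3],R)); st()
arm.grip(.06)
arm.move_to([*sign[:2],.27],R); st()
arm.move_l([*sign[:2],.182-GD],feed=.1); st()
arm.grip(0.0); st()
p=arm.current_ee_pos()
arm.move_l(p+[0,0,.06],feed=.08); st()
arm.move_l(p+[0,0,.19],feed=.15); arm.sleep(.3); st()
im=arm.snapshot("side");np.save("pics/s1.npy",im);t=arm.snapshot("top");np.save("pics/t1.npy",t)
cv2.imwrite("pics/s1.png",cv2.resize(im[60:300,200:400,::-1],None,fx=2.5,fy=2.5))
E
```

```text
0.214 [[453.0, 123.0], [525.0, 111.0], [535.0, 181.0], [463.0, 194.0]]
0.24 [[441.0, 110.0], [514.0, 98.0], [525.0, 170.0], [451.0, 183.0]]
0.20205486069766931 [[458.0, 129.0], [529.0, 117.0], [540.0, 187.0], [468.0, 199.0]]
[-2.79629412e+01  1.36611038e+01  8.64982374e+01 -2.54444375e-14
  7.98406588e+01 -3.58192515e+01]
t 0.1 p [0.2511 0.572  0.2134] F [-0.66  0.36 -0.4 ] M [-0.05 -0.03 -0.01] w 0.0912 g 0.0
t 3.52 p [ 0.4685 -0.1806  0.2699] F [1.27 0.29 0.02] M [-0.09  0.06  0.02] w 0.06 g 0.0
t 4.73 p [ 0.4686 -0.1813  0.1637] F [ 1.    0.78 -0.27] M [-0.06  0.05 -0.04] w 0.06 g 0.0
t 5.5 p [ 0.4682 -0.1811  0.1632] F [ 0.59  0.14 -0.33] M [-0.06  0.07 -0.04] w 0.0137 g 30.0
t 6.4 p [ 0.468  -0.181   0.2227] F [ 0.03 -0.63 -1.05] M [-0.1   0.04  0.02] w 0.0137 g 30.0
t 7.72 p [ 0.4681 -0.1811  0.3527] F [ 0.42 -0.45 -2.34] M [-0.08  0.05 -0.03] w 0.0141 g 30.0
```

View pics/s1.png

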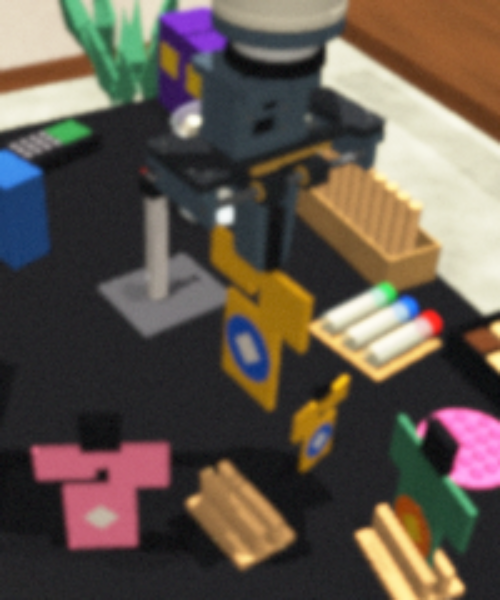

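The sign is held upright, its slot side towards the stand, and its holder is empty. Next I stage it beside the pin and check its position relative to the pin.

```bash
cat >> h.py <<'E'
R0=np.load("R.npy")
k=0 if R0[:,1]@[np.cos(sign[2]),np.sin(sign[2]),0]>0 else np.pi
Rs=down(stand[2]+k)
def loc(x,y,z): return W(stand,0,[[x,y,z]])[0]
E
python3 - <<'E'
from h import *
st()
arm.move_l(loc(.05,-.14,.35),Rs,feed=.2); 
arm.move_l(loc(.05,-.053,.275),feed=.12); arm.sleep(.5); st()
for i in range(4): print(arm.current_force().round(2)); arm.sleep(.05)
s=arm.snapshot("side");t=arm.snapshot("top");np.save("pics/s2.npy",s);np.save("pics/t2.npy",t)
p=arm.current_ee_pos();z0=p[2]+GD-.170;h=stand[3]
L=np.array([[0,.065,.150],[0,-.065,.150],[0,.065,.110],[0,-.032,0],[0,.04,0]])
P=W([p[0],p[1],stand[2]],z0,L)
pin=W(stand,h,[[.043,0,0],[.057,0,0],[.063,0,0]])
q=proj("side",np.vstack([P,pin]));print(q.round(1).tolist())
print("top",proj("top",np.vstack([P[:2],pin])).round(1).tolist())
x0,y0=225,60
c=cv2.resize(s[y0:y0+120,x0:x0+90,::-1],None,fx=5,fy=5,interpolation=cv2.INTER_CUBIC)
for a in (q-[x0,y0]+.5)*5-.5: cv2.circle(c,tuple(int(v) for v in a),3,(255,0,255),1)
tt=cv2.resize(t[130:200,170:240,::-1],None,fx=5,fy=5,interpolation=cv2.INTER_CUBIC)
cv2.imwrite("pics/c2.png",np.hstack([c,np.pad(tt,((0,250),(0,0),(0,0)))]))
E
```

```text
t 7.82 p [ 0.4682 -0.1811  0.353 ] F [-0.3  -0.43 -1.13] M [-0.05  0.05  0.03] w 0.014 g 30.0
t 11.1 p [0.6062 0.1696 0.275 ] F [ 0.34 -0.1  -1.92] M [-0.08  0.02  0.05] w 0.0141 g 30.0
[ 0.34 -0.1  -1.92]
[ 0.03 -0.25 -1.7 ]
[-0.38  0.53 -1.27]
[-0.38 -0.05 -1.48]
[[272.7, 103.4], [297.7, 120.5], [272.6, 114.8], [289.1, 157.5], [276.4, 147.2], [272.7, 129.2], [276.3, 128.0], [277.8, 127.4]]
top [[182.4, 142.7], [230.8, 134.4], [193.4, 152.3], [192.7, 147.7], [192.4, 145.7]]
```

View pics/c2.png

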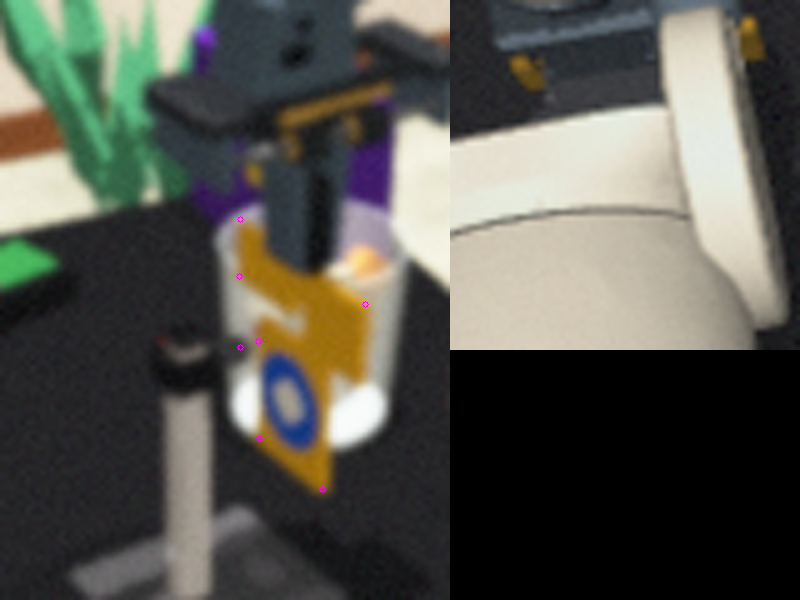

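The held sign matches its predicted position within about 1 px, with the lip end at (238,220) and the lower corner at (328,492). The pin is mostly hidden behind it. Now I feel downward for the pin.

```bash
cat >> h.py <<'E'
def F(n=4):
    a=[]
    for _ in range(n): a.append(arm.current_force()); arm.sleep(.015)
    return np.mean(a,0)
def feel(d,step,nmax,thr,base,feed=.02):
    """step along unit d until the reaction against d exceeds thr; returns commanded TCP target (or None if free)"""
    d=np.asarray(d,float);p=arm.current_ee_pos();log=[]
    for i in range(1,nmax+1):
        arm.move_l(p+d*step*i,feed=feed);f=-(F()-base)@d;log.append(round(float(f),1))
        if f>thr: print("contact",i,log); return p+d*step*i
    print("free",log); return None
E
python3 - <<'E'
from h import *
base=F(12);np.save("base.npy",base);print(base)
p=loc(.05,-.053,.247);arm.move_l(p,feed=.05);st()
c=feel([0,0,-1],.0006,40,1.8,base);st()
if c is not None: print("h=",arm.current_ee_pos()[2]-.0462)
E
```

```text
[ 0.15366287  0.01970142 -1.31389794]
t 12.31 p [0.6063 0.1697 0.2471] F [ 0.45 -0.66 -1.12] M [-0.1  -0.   -0.03] w 0.0138 g 30.0
contact 18 [-0.8, -0.1, 0.2, -0.0, 0.0, 0.2, -0.7, -0.4, -0.4, -0.8, 0.0, -0.2, -0.5, -0.5, -0.4, 0.1, -0.1, 3.4]
t 18.01 p [0.6064 0.1697 0.2365] F [-0.12 -0.27  2.8 ] M [ 0.04  0.19 -0.01] w 0.0136 g 30.0
h= 0.19027411473115
```

Contact comes at h≈0.190, which agrees with vision. I'll back off by a small amount and check the fore-aft play between collar and head, which should be ±3.5 mm.

Run:
```python
from h import *
base=np.load("base.npy")
zc=.2366; ex=Rz(stand[2])[:,0]
c0=loc(.05,-.053,zc+.0012)
arm.move_l(c0,feed=.03);print(F(6)-base)
a=feel(ex,.0008,8,1.6,base);arm.move_l(c0,feed=.04)
b=feel(-ex,.0008,8,1.6,base);arm.move_l(c0,feed=.04)
for v in(a,b): print(None if v is None else ((v-c0)@ex*1e3).round(2))
st()
```

```text
[ 0.10195677  0.02465268 -0.61726825]
contact 5 [0.1, -0.2, 0.3, 0.4, 4.2]
contact 6 [-0.4, 0.0, -0.5, 0.1, 0.8, 4.7]
3.94
-4.67
t 22.36 p [0.6061 0.1697 0.2376] F [ 0.28 -0.1  -1.83] M [-0.13  0.05 -0.01] w 0.0141 g 30.0
```

The play is symmetric, so the sign sits between head and collar, centred to about 0.4 mm. Now I slide to the closed end.

Run:
```python
from h import *
base=np.load("base.npy");ey=Rz(stand[2])[:,1];zs=.2366+.0024;x=.0497
arm.move_l(loc(x,-.053,zs),feed=.04)
for y in(-.040,-.025,-.010,-.004):
    arm.move_l(loc(x,y,zs),feed=.05);f=F(4)-base;print(y,f.round(2))
    if np.linalg.norm(f)>4: raise SystemExit("unexpected contact")
c=feel(ey,.0006,18,1.8,base);st()
if c is not None:
    y=(c-loc(x,0,zs))@ey;print("closed end y mm",y*1e3);np.save("yc.npy",y)
```

```text
-0.04 [ 0.32 -0.04 -0.22]
-0.025 [-0.38  0.22  0.07]
-0.01 [-0.01  0.14  0.05]
-0.004 [ 0.12 -0.48 -0.05]
contact 8 [-0.1, 0.6, -0.0, -0.1, -0.3, -0.2, -0.2, 2.2]
t 26.98 p [0.5982 0.2228 0.239 ] F [ 0.71 -1.36 -1.2 ] M [-0.62 -0.06 -0.01] w 0.0143 g 30.0
closed end y mm 0.8614423325376098
```

Closed end found. Next: back off 1.5 mm to centre the notch, then lower while feeling.

Run:
```python
from h import *
base=np.load("base.npy");x=.0497;y=float(np.load("yc.npy"))-.0018;zs=.239
arm.move_l(loc(x,y,zs),feed=.03);print((F(4)-base).round(2))
for z in(.236,.233,.230,.227,.2248):
    arm.move_l(loc(x,y,z),feed=.03);f=F(4)-base;print(z,f.round(2))
    if np.linalg.norm(f)>3.5: raise SystemExit("unexpected contact")
c=feel([0,0,-1],.0005,9,1.8,base);st()
```

```text
[-0.37 -0.36 -0.12]
0.236 [ 0.2  -0.26 -0.42]
0.233 [-0.01 -0.04 -0.3 ]
0.23 [-0.52  0.25  0.23]
0.227 [-0.47 -0.27 -0.05]
0.2248 [ 0.11 -0.39  0.03]
contact 5 [-0.2, 0.1, -0.7, 0.2, 4.2]
t 30.47 p [0.5985 0.2212 0.2225] F [-0.47  0.13  2.45] M [-0.18  0.28 -0.03] w 0.014 g 30.0
```

The pin is home 14.1 mm below lip contact, as the geometry predicts. I relax slightly, let go, and retreat straight up.

Run:
```python
from h import *
p=arm.current_ee_pos()
arm.move_l(p+[0,0,.0002],feed=.01)
arm.grip(.03);st()
arm.sleep(.3)
arm.move_l(arm.current_ee_pos()+[0,0,.06],feed=.06);arm.move_l(loc(.05,-.05,.40),feed=.15)
arm.move_to(loc(.0,-.25,.40),Rs);arm.sleep(.5);st()
s=arm.snapshot("side");t=arm.snapshot("top")
c=cv2.resize(s[90:190,225:315,::-1],None,fx=5,fy=5,interpolation=cv2.INTER_CUBIC)
tt=cv2.resize(t[130:200,170:240,::-1],None,fx=5,fy=5,interpolation=cv2.INTER_CUBIC)
cv2.imwrite("pics/c3.png",np.hstack([c,np.pad(tt,((0,150),(0,0),(0,0)))]))
```

```text
t 31.18 p [0.5985 0.2212 0.2227] F [ 0.62  0.59 -0.09] M [-0.1   0.03  0.  ] w 0.0299 g 0.0
t 34.96 p [ 0.585  -0.0322  0.4   ] F [ 0.59  0.02 -0.27] M [-0.07  0.06 -0.04] w 0.0303 g 0.0
```

View pics/c3.png

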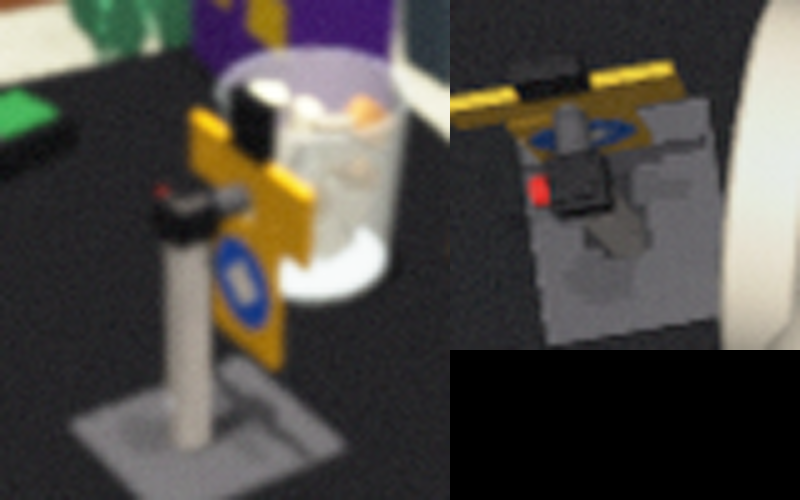

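The sign hangs upright on the pin, with its grip at (255,125) in the side crop and the collar in front of it at (232,200). The robot is clear, so I hand in.

```bash
python3 -c "
from rig import arm
arm.sleep(.3);print(arm.current_t(),arm.sign_off())"
```

```text
the job is handed in; nothing more can be done
35.3583 None
```

The yellow sign now hangs upright from the pin alone, fully home in the notch; I handed the job in at 35.4 s, with measured contact forces at about 5 N or less and the green sign and blue carton left untouched.

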